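Turn the chart leaf over

ROBOT

A 6-joint arm with a two-finger parallel gripper is mounted at the origin on a cart in front of the work surface, level with it; the furniture and walls round the work are solid. World frame = base frame: x ahead of the robot, y to its left, z up, the work surface at z = 0. Lengths are in m, angles in rad, forces in N, time in s.
With the tool pointing down it reaches from about 0.375 to 0.9 m from the base axis. Payload 3.1 kg.
Tool frame: the origin (TCP) lies on the centre line of the jaws, within the pads' length; the fingertips stand 19 mm ahead of it and the grasp point (between the pads) is the TCP; y points along the fingers, x is the direction in which the jaws open and shut, and the axes are right-handed (so a half turn about y gives the same grasp; the last joint's range is limited). The gripper opens to 85 mm and grips with 20 to 120 N. Pads are 22 mm wide; open, the fingers measure 114 mm over their backs; the gripper's body (76 mm by 85 mm) begins 54 mm behind the grasp point. The pads swing forward as they close: fully open they stand 13 mm farther back than shut.
Start: joints at [1.141, 0.527, 1.433, -0, 1.181, -0.178], TCP at [0.155, 0.605, 0.25] pointing down, gripper open.
Joint ranges: [-3.08, 3.08], [-0.75, 2.2], [0.22, 2.44], [-1.43, 4.57], [0, 2.65], [-2.85, 2.85]. Speed limits (rad/s): [2.79, 2.79, 3.14, 3.14, 3.14, 3.14].

INTERFACE

Orientations are given as a unit quaternion [x, y, z, w].
In Python, from station import * gives the robot as it stands.
- The arm moves only by the tool step_arm, never from a script. Its argument "moves" is a list of rows, each a list of 7 numbers: the turn, a rotation vector about the tool's x, y, z in rad, then the shift along the tool's x, y, z in cm, then the closure, from -1 (fully open) to 1 (shut). A call has 1 to 12 rows; each row is the pose to reach, as a shift and turn from the pose measured when the call began, along the tool's axes at that moment; what a row does not reach only later rows make up. A row lasts 1/8 s, in which the tool goes at most 62.5 mm and 10.7 degrees, less where a joint would pass 70% of its speed; a pose out of reach is approached as far as the arm can. A call with a gripper value outside its range is refused whole. The fingers move at their own pace and stop on an object; "grip_force" is the grip in N (left out, the last holds). Time passes only in rows, so rows that repeat a pose let the fingers close. It gives the time, the measured TCP pose, the force and the opening at its end, in the units of the state.
- sense(): the state, without advancing time (a new reading comes with each control period).
- snapshot(name): name is "scene" or "top"; returns a dict with "frame" (384x512x3 uint8, red, green, blue), "z_map" (384x512 float32, m along the optical axis (not along the pixel's ray), 0 where there is no reading), "vfov" (degrees; the focal length in pixels is half the picture's height over the tangent of half this angle, whatever the lens; pixels are square), "cx", "cy" (the principal point, pixels), "xyz" and "orientation" of the camera in the world. Camera axes: x right, y down, z forward; pixel columns grow to the right and rows downward; lengths in m; the calibration is good to about 2 mm. A picture is of the moment at which its call begins.
- sign_off(): hands the job in, once; it reports no verdict.
The state is a dict: "t": time; "q": joint angles; "qd": joint speeds; "tau": joint torques, N m; "tcp_pos": TCP position; "tool_rot": TCP orientation; "force": force on the tool from outside, world axes, zero at the start; "ft_torque": the same for the moment, N m; "finger_gap": opening from 0.0 (shut) to 1.0 (fully open).
Only numpy, scipy, OpenCV 4.12 (cv2) and the standard library are available. Lean on these libraries where they do the work, as an engineer would, in place of code of your own. Each camera call takes 0.05 s, during which the arm holds its last target.

TASK

On the low chart stand the upper leaf has been left half raised: with the fingertips, gently push it up and over the spine until it lies fully flat on the left-hand side. Nothing is to be pinched, lifted or carried: the stand stays where it is, the leaf under it stays lying on the right, and the things standing round are left alone.

Things in the scene. Friction and masses are not known exactly. Their poses are not given: they have to be found in the camera images.
- stand: low white chart stand, loose, 0.6 to 0.9 kg without leaves, on rubber feet; board 144 (own x) x 236 (own y) x 11 mm high. Origin: centre of its underside. Own x runs along the spine (away from the robot at yaw 0), own y to the left. A grey pad on the left half (own y 11 to 108 mm), top 19.5 mm above the worktop, takes the turned leaf
- leaf (a joint): hinge of the upper leaf, the one to turn, rad: 0 = flat on the right (own -y of the stand), 1.57 = upright, 3.14 = flat on the left (own +y), a stop. Starts half raised, 0.45 to 1.0. Leaf 0.10 kg. The hinge is stiff (0.09 Nm of friction): the leaf stays at any angle where it is left and must be pushed all the way; about 2 N at the tab moves it
- leaf_tab (a point): middle of the outer edge of the upper leaf's tab, in mid-thickness. The tab is 44 mm long along the spine, sticks out 21 mm past the free edge; this point is 127 mm from the hinge line, at own x = -30 mm of the stand (nearer the robot). Axes turn with the leaf: x along the spine, -y from spine to tab, z normal to the leaf (up when flat on the right)
- under_leaf (a joint): the leaf beneath, 3 mm thick and otherwise alike, lying flat on the right (0 rad, top 17 mm above the worktop) on a hinge line 15.5 mm above the worktop; its tab is at own x = +36 mm of the stand. It stays there
- gallipot: bystander, loose: steel bowl, 98 mm across, 36 mm high, left of the stand. Origin: centre of its underside
- iodine_bottle: bystander, loose: brown bottle with black cap, 52 mm across, 90 mm high, behind the stand. Origin: centre of its underside. (A fixed wire basket hangs in the room less than 0.6 m above the back of the worktop, ahead and a little to the right: tall arm poses there can hit it)
- label_roll: bystander, loose: white roll, 64 mm across, 32 mm high, behind the stand. Origin: centre of its underside
- forceps: bystander, loose: steel forceps lying flat, 124 mm long (own y), 9 mm high, in front of the stand. Origin: centre of its underside
- spine (a point): middle of the upper leaf's hinge line, on the stand: 21.5 mm above the worktop, at own x = y = 0 of the stand, whose axes it has; the hinge line runs along its x. The upper leaf is a stiff grey panel with a white sheet on both faces, 4 mm thick, 130 mm long along the spine, reaching 106 mm from the hinge line

How it is judged:
On the way:
1. the leaf stands upright on the spine, a finger at it (value of joint leaf between 1.3 and 1.9 rad and contact force between the fingers and stand above 0.05 N), for 0.05 s.
At the end, for the whole second after the job is handed in: the upper leaf lies flat on the left (joint above 3.08 rad, i.e. within about 8 mm at its tab) and at rest; the leaf beneath still lies on the right (below 0.1 rad); the stand is flat on the worktop within 20 mm of where it stood (value of joint leaf above 3.08 rad and velocity of joint leaf below 0.05 rad/s and value of joint under_leaf below 0.1 rad and distance of stand from where it was at the start of the episode below 0.02 m and height (world z) of stand below 0.008 m and angle between stand's own z axis and vertical below 0.05 rad and linear speed of stand below 0.02 m/s); the robot touches nothing.
It fails at once if the stand is lifted, tipped or pushed more than 20 mm from its place (height (world z) of stand above 0.012 m or angle between stand's own z axis and vertical above 0.12 rad or distance of stand from where it was at the start of the episode above 0.02 m).
It fails at once if the leaf or the stand is pinched or pressed hard (over 30 N) (contact force between the fingers and stand above 30 N).
It fails at once if the leaf is flung over (over 5 rad/s) (velocity of joint leaf above 5 rad/s).
It fails at once if the leaf beneath is raised (value of joint under_leaf above 0.2 rad).
It fails at once if a bystander is moved (over 25 mm) (distance of any of gallipot, iodine_bottle, label_roll, forceps from where it was at the start of the episode above 0.025 m).
It also fails if it takes over 43 s, if anything falls off the work surface, if the arm or the gripper's body presses on something with over 40 N, if the wrist force passes 120 N, or if a joint passes its speed limit or range.

## Working session

There is one attempt and no reset: what is moved stays moved. The work goes in short steps, Python scripts to look and compute and a tool call to move; the robot and the scene stay as the last step left them, time stands still between calls to the robot, and variables do not carry over. Pictures are saved under pics/ and viewed, and the job is handed in when it is done.

Besides the shell and the picture viewer there is one more tool, called after "Call:" as name([rows], argument=value, ...), one row to a line, values as JSON. step_arm: Moves the arm, as the interface text tells. Its arguments: {"type":"object","properties":{"moves":{"type":"array","items":{"type":"array","items":{"type":"number"}}},"grip_force":{"type":"number"}},"required":["moves"]}

```bash
ls; mkdir -p pics; python3 - <<'E'
from station import *
import cv2,numpy as np,pickle
s=sense();print(s)
for n in("scene","top"):
    d=snapshot(n);pickle.dump(d,open(f"{n}0.pkl","wb"))
    cv2.imwrite(f"pics/{n}0.png",d["frame"][:,:,::-1])
    print(n,d["vfov"],d["cx"],d["cy"],d["xyz"],d["orientation"])
E
```

```text
pics
{'t': 0.0, 'q': array([ 1.14148553e+00,  5.28501570e-01,  1.43392485e+00,  7.10980175e-06,
        1.18138601e+00, -1.78508680e-01]), 'qd': array([-0.0003583 , -0.00187532, -0.00073533, -0.00082606, -0.00128304,
        0.0004904 ]), 'tau': array([-3.58295501e-04, -4.42351520e+01, -1.78021038e+01, -2.05556817e-04,
        8.51284247e-03,  5.39442283e-06]), 'tcp_pos': array([0.15479876, 0.60482047, 0.24930465]), 'tool_rot': array([ 0.55897175,  0.43283979, -0.4342331 , -0.55824898]), 'force': array([-0.43059257,  0.40223244, -0.45772582]), 'ft_torque': array([ 0.04130919, -0.0297952 , -0.0217413 ]), 'finger_gap': 1.0005451896214685}
scene 46.9086659690887 253.76927144915416 197.8759627404291 [ 0.00984169 -0.37084086  0.76396062] [ 0.8405016  -0.37354007  0.16264805 -0.3571701 ]
top 52.46544545109398 251.00155827347274 189.73946006859066 [0.40362235 0.13587514 1.07468315] [-0.69801439  0.71120541 -0.06264402  0.05512264]
```

View pics/scene0.png

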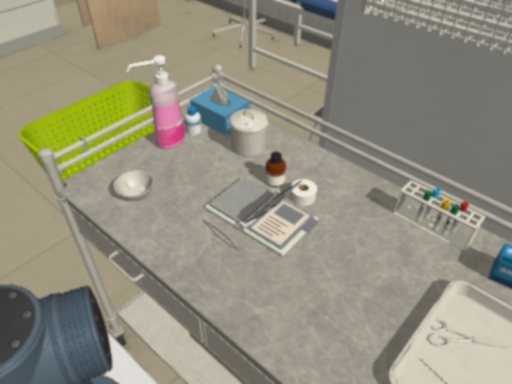

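View pics/top0.png

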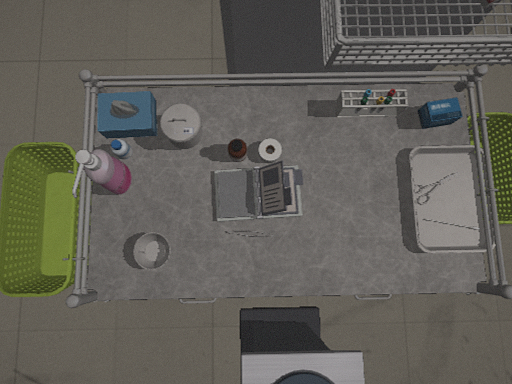

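```bash
cat > h.py <<'E'
import numpy as np,cv2,pickle
from scipy.spatial.transform import Rotation as R
def load(n): return pickle.load(open(n,"rb"))
def f(d): return d["frame"].shape[0]/2/np.tan(np.radians(d["vfov"]/2))
def cloud(d):
    z=d["z_map"];h,w=z.shape;u,v=np.meshgrid(np.arange(w),np.arange(h))
    p=np.stack([(u-d["cx"])/f(d)*z,(v-d["cy"])/f(d)*z,z],-1)
    return p@R.from_quat(d["orientation"]).as_matrix().T+d["xyz"]
def ray(d,u,v,zp):
    r=R.from_quat(d["orientation"]).apply([(u-d["cx"])/f(d),(v-d["cy"])/f(d),1]);o=np.array(d["xyz"])
    return o+r*(zp-o[2])/r[2]
def proj(d,P):
    c=R.from_quat(d["orientation"]).inv().apply(np.array(P)-d["xyz"]);return np.stack([c[...,0]/c[...,2]*f(d)+d["cx"],c[...,1]/c[...,2]*f(d)+d["cy"]],-1)
E
python3 - <<'E'
from h import *
for n,r in(("scene",(140,270,100,340)),("top",(120,260,120,320))):
    d=load(n+"0.pkl");c=cloud(d)
    print(n,[ (p,c[p[1],p[0]].round(3)) for p in ([(300,260),(130,185),(240,200),(280,225),(277,180),(305,200)] if n=="scene" else [(200,240),(150,250),(235,190),(270,190),(237,150),(270,150)])])
    print(proj(d,[[0,0,0],[.155,.605,.25]]))
    a,b,e,g=r
    cv2.imwrite(f"pics/{n}0z.png",cv2.resize(d["frame"][a:b,e:g,::-1],None,fx=4 if n=="top" else 3.3,fy=4 if n=="top" else 3.3,interpolation=cv2.INTER_CUBIC))
E
```

```text
scene [((300, 260), array([ 0.53 , -0.047, -0.001])), ((130, 185), array([0.426, 0.42 , 0.004])), ((240, 200), array([0.563, 0.164, 0.019])), ((280, 225), array([0.567, 0.042, 0.017])), ((277, 180), array([0.677, 0.142, 0.023])), ((305, 200), array([0.671, 0.049, 0.017]))]
[[ 72.21896717 440.20961326]
 [-56.77827522 120.4095626 ]]
top [((200, 240), array([0.447, 0.264, 0.003])), ((150, 250), array([0.423, 0.4  , 0.003])), ((235, 190), array([0.581, 0.167, 0.019])), ((270, 190), array([0.572, 0.073, 0.064])), ((237, 150), array([0.678, 0.158, 0.078])), ((270, 150), array([0.697, 0.066, 0.003]))]
[[303.49852164 414.64671232]
 [ 11.18160729 388.24322501]]
```

View pics/scene0z.png

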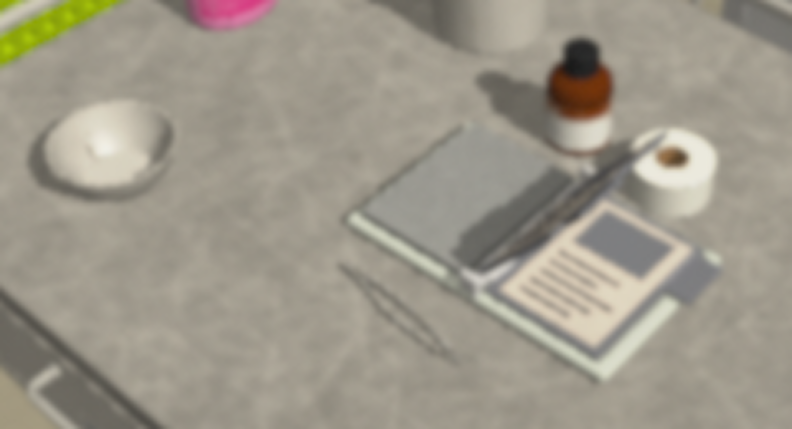

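View pics/top0z.png

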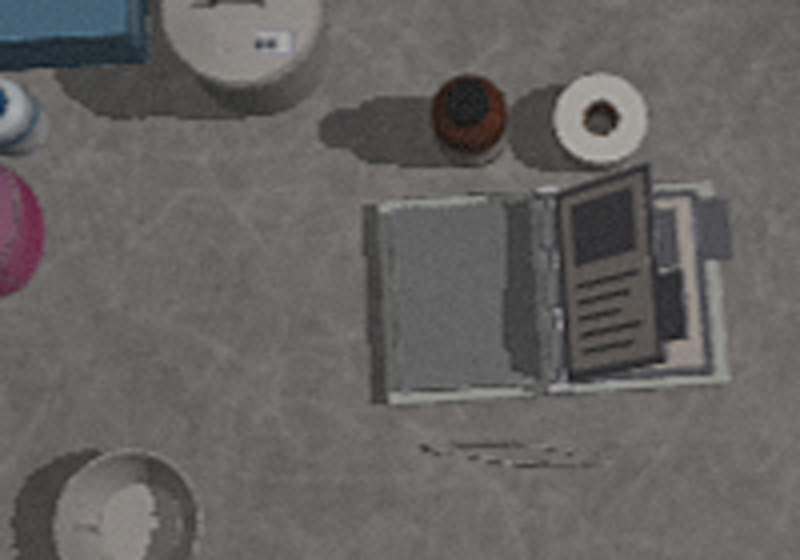

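```bash
python3 - <<'E'
from h import *
d=load("top0.pkl");c=cloud(d)
# stand corners from top zoom (z=0.011)
k=lambda x,y,z=.011: ray(d,120+(x-1.5)/4,120+(y-1.5)/4,z)
FL,FR,BR,BL=k(388,402),k(729,381),k(713,182),k(376,203)
for n,p in zip(["FL","FR","BR","BL"],(FL,FR,BR,BL)):print(n,p.round(4))
print("sizes",[np.linalg.norm(a-b).round(3) for a,b in((FL,FR),(FR,BR),(BR,BL),(BL,FL))])
print("centre",((FL+FR+BR+BL)/4).round(4),"yaw y", [np.degrees(np.arctan2(-(a-b)[0],(a-b)[1])).round(2) for a,b in((FL,FR),(BL,BR))],"x",[np.degrees(np.arctan2((a-b)[1],(a-b)[0])).round(2) for a,b in((BL,FL),(BR,FR))])
# spine posts / hinge line in top zoom
print("spine back",k(546,190,.0215),"front",k(541,390,.0215))
# height masks
m=(c[...,2]>.008)&(c[...,0]>.45)&(c[...,0]<.66)&(c[...,1]>-.06)&(c[...,1]<.24)
m=cv2.morphologyEx(m.astype(np.uint8),cv2.MORPH_OPEN,np.ones((3,3)))
r=cv2.minAreaRect(np.float32(c[m>0][:,:2]));print("mask rect",r)
# leaf plane
lm=(c[...,2]>.035)&m.astype(bool)&(c[...,0]<.66)
P=c[lm];
for _ in range(3):
    ce=P.mean(0);u,s,vt=np.linalg.svd(P-ce,full_matrices=False);res=(P-ce)@vt[2];P=P[abs(res)<.005]
nn=vt[2]*np.sign(vt[2][2]);print(len(P),ce,nn,res.std(),"angle",np.degrees(np.arccos(nn[2])), "axis yaw",np.degrees(np.arctan2(nn[0],-nn[1])))
print("range",P.min(0),P.max(0), "tabpix",k(684,303,.1))
print("tip pts",P[P[:,2]>P[:,2].max()-.01].mean(0),P[:,2].max())
# bystanders
for n,(x0,x1,y0,y1) in dict(gal=(.35,.5,.33,.47),bot=(.63,.72,.12,.2),roll=(.63,.75,.02,.115)).items():
  q=c[(c[...,2]>.015)&(c[...,0]>x0)&(c[...,0]<x1)&(c[...,1]>y0)&(c[...,1]<y1)];print(n,q.min(0).round(3),q.max(0).round(3))
for x,y in((420,446),(605,464)): print("forc",k(x,y,.005))
E
```

```text
FL [0.5001 0.2183 0.011 ]
FR [ 0.5102 -0.0154  0.011 ]
BR [ 0.6501 -0.0099  0.011 ]
BL [0.6392 0.2259 0.011 ]
sizes [np.float64(0.234), np.float64(0.14), np.float64(0.236), np.float64(0.139)]
centre [0.5749 0.1047 0.011 ] yaw y [np.float64(2.46), np.float64(2.65)] x [np.float64(3.16), np.float64(2.23)]
spine back [0.64399482 0.10747585 0.0215    ] front [0.50535391 0.11386742 0.0215    ]
mask rect ((0.5754913687705994, 0.0988125279545784), (0.14291039109230042, 0.24398942291736603), 2.731827974319458)
1280 [0.57378679 0.06279931 0.07670528] [-0.03919385  0.7818633   0.6222167 ] 0.0013348592206852041 angle 51.52180939842897 axis yaw -177.1302346785894
range [0.51121735 0.02283821 0.03502952] [0.64202897 0.10029969 0.12577135] tabpix [0.55129086 0.0237882  0.1       ]
tip pts [0.54907174 0.02702377 0.1194275 ] 0.1257713461686275
gal [0.373 0.339 0.015] [0.47  0.435 0.038]
bot [0.63  0.122 0.015] [0.714 0.199 0.093]
roll [0.63  0.022 0.015] [0.725 0.114 0.105]
forc [0.47013992 0.19701889 0.005     ]
forc [0.45550603 0.07089448 0.005     ]
```

```bash
cat >> h.py <<'E'
YAW=np.radians(2.7);C=np.array([.575,.105,0])
Sm=np.array([[np.cos(YAW),-np.sin(YAW),0],[np.sin(YAW),np.cos(YAW),0],[0,0,1]])
def W(p): return C+Sm@np.array(p)   # own -> world
def goto(s,Mt,pt):
    M=R.from_quat(s["tool_rot"]).as_matrix()
    return np.r_[R.from_matrix(M.T@Mt).as_rotvec().round(3),(M.T@(pt-s["tcp_pos"])*100).round(2)]
def tgt(sz): # tool z along own sz*y, tool y down
    z=Sm@np.array([0,sz,0]);y=np.array([0,0,-1.]);return np.stack([np.cross(y,z),y,z],1)
E
python3 - <<'E'
from h import *; from station import *
s=sense();print(R.from_quat(s["tool_rot"]).as_matrix().round(3))
for sz in(1,-1):print(sz,goto(s,tgt(sz),W([-.03,-.145,.25])))
E
```

```text
[[ 0.248 -0.001 -0.969]
 [ 0.969 -0.002  0.248]
 [-0.002 -1.     0.   ]]
1 [ 1.000e-03  1.273e+00 -2.000e-03 -5.274e+01  3.000e-02 -5.450e+01]
-1 [-2.000e-03 -1.869e+00 -1.000e-03 -5.274e+01  3.000e-02 -5.450e+01]
```

Call:
step_arm([
  [0, 0.11, 0, -4.4, 0, -4.5, 1],
  [0, 0.21, 0, -8.8, 0, -9, 1],
  [0, 0.32, 0, -13.2, 0, -13.6, 1],
  [0, 0.42, 0, -17.6, 0, -18.2, 1],
  [0, 0.53, 0, -22, 0, -22.7, 1],
  [0, 0.64, 0, -26.4, 0, -27.2, 1],
  [0, 0.74, 0, -30.8, 0, -31.8, 1],
  [0, 0.85, 0, -35.2, 0, -36.3, 1],
  [0, 0.95, 0, -39.6, 0, -40.9, 1],
  [0, 1.06, 0, -44, 0, -45.4, 1],
  [0, 1.17, 0, -48.4, 0, -50, 1],
  [0, 1.273, 0, -52.7, 0, -54.5, 1],
], grip_force=30)

```text
t: 1.6
tcp_pos: [0.5481, -0.0356, 0.25]
tool_rot: [0.707, 0.015, -0.016, -0.706]
force: [1.4, 0.7, 0.2]
finger_gap: -0.002
```

```bash
python3 - <<'E'
from h import *; from station import *
s=sense();print(s["tcp_pos"],s["force"],s["finger_gap"],s["q"],s["t"]);print(R.from_quat(s["tool_rot"]).as_matrix().round(3))
print(goto(s,tgt(1),W([-.03,-.145,.25])))
E
```

```text
[ 0.54810035 -0.03561032  0.24996336] [1.37688641 0.70237159 0.21956036] -0.0016375364565964447 [-0.26753212  0.4265745   1.62340951 -0.00183349  1.09250131 -0.30967261] 1.6
[[ 0.999 -0.001 -0.043]
 [ 0.043 -0.001  0.999]
 [-0.001 -1.    -0.001]]
[ 0.001 -0.004 -0.001  0.35  -0.    -0.58 ]
```

Call:
step_arm([
  [0, 0, 0, 0.3, 3, -0.5, 1],
  [0, 0, 0, 0.3, 6, -0.5, 1],
  [0, 0, 0, 0.3, 9, -0.5, 1],
  [0, 0, 0, 0.3, 11.5, -0.5, 1],
  [0, 0, 0, 0.3, 14, -0.5, 1],
  [0, 0, 0, 0.3, 14, -0.5, 1],
])

```text
t: 2.35
tcp_pos: [0.5495, -0.0402, 0.108]
tool_rot: [-0.707, -0.013, 0.017, 0.707]
force: [-1.1, -0.7, 0.6]
finger_gap: 0.005
```

```bash
cat > look.py <<'E'
import sys;from h import *; from station import *
n=sys.argv[1];s=sense()
own=Sm.T@(s["tcp_pos"]-C);print("t",s["t"],"own tcp",own.round(4),"tip z",(own[2]-.019).round(4),"F",s["force"].round(2))
ims=[]
for k,(a,b,e,g) in(("scene",(130,270,190,340)),("top",(120,260,200,350))):
    d=snapshot(k);pickle.dump(d,open(f"{k}{n}.pkl","wb"))
    ims.append(cv2.resize(d["frame"][a:b,e:g,::-1],None,fx=2.6,fy=2.6,interpolation=cv2.INTER_CUBIC))
cv2.imwrite(f"pics/l{n}.png",np.hstack(ims))
E
python3 look.py 1
```

```text
t 2.35 own tcp [-0.0324 -0.1439  0.108 ] tip z 0.089 F [-1.06 -0.67  0.57]
```

View pics/l1.png

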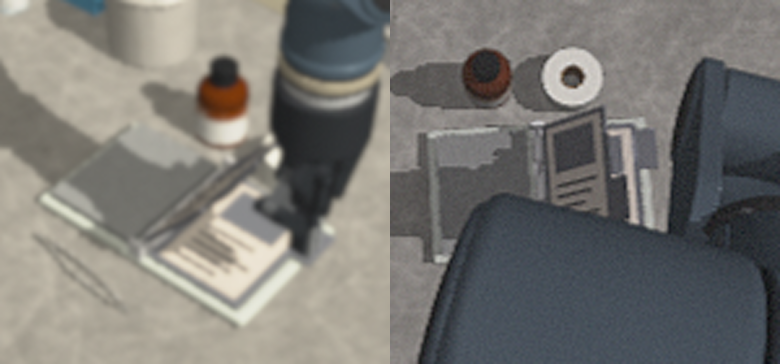

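Call:
step_arm([
  [0, 0, 0, 0.2, 0, 2, 1],
  [0, 0, 0, 0.2, 0, 4, 1],
  [0, 0, 0, 0.2, 0, 5, 1],
  [0, 0, 0, 0.2, 0, 5.5, 1],
  [0, 0, 0, 0.2, -0.2, 6, 1],
  [0, 0, 0, 0.2, -0.5, 6.5, 1],
  [0, 0, 0, 0.2, -0.8, 7, 1],
  [0, 0, 0, 0.2, -1.1, 7.5, 1],
])

```text
t: 3.45
tcp_pos: [0.5503, 0.0344, 0.1213]
tool_rot: [0.707, 0.015, -0.015, -0.707]
force: [0.5, -0.6, 1.6]
finger_gap: -0.002
```

```bash
python3 look.py 2
```

```text
t 3.45 own tcp [-0.028  -0.0693  0.1213] tip z 0.1023 F [ 0.5  -0.59  1.65]
```

View pics/l2.png

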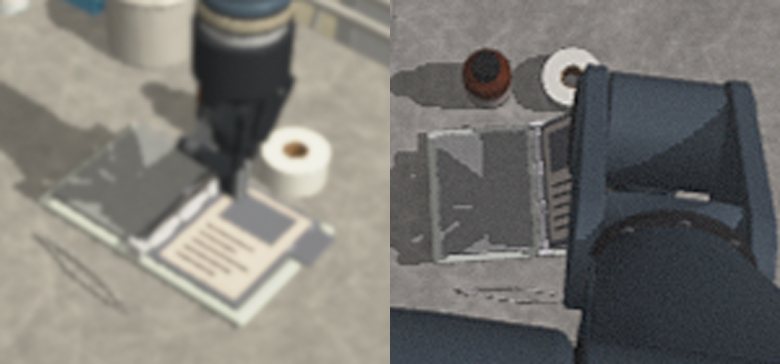

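```bash
cat > ang.py <<'E'
import sys;from h import *
for k in("scene","top"):
    c=(cloud(load(k+sys.argv[1]+".pkl"))-C)@Sm
    m=(abs(c[...,0])<.066)&(abs(c[...,1])<.13)&(c[...,2]>.03)&(c[...,2]<.15)
    P=c[m][:,[0,1,2]]
    a=np.arctan2(P[:,2]-.0215,-P[:,1]);r=np.hypot(P[:,2]-.0215,P[:,1]);w=(r<.106)&(r>.03)&(P[:,0]>0.0)
    h,e=np.histogram(a[w],np.arange(0,3.3,.05));i=h.argsort()[::-1][:5];print(k,[(e[j].round(2),h[j]) for j in i])
E
python3 ang.py 0;python3 ang.py 2
```

```text
scene [(np.float64(0.95), np.int64(57)), (np.float64(0.9), np.int64(46)), (np.float64(1.0), np.int64(22)), (np.float64(1.05), np.int64(7)), (np.float64(3.2), np.int64(0))]
top [(np.float64(0.9), np.int64(356)), (np.float64(0.95), np.int64(66)), (np.float64(0.85), np.int64(56)), (np.float64(1.0), np.int64(4)), (np.float64(0.8), np.int64(3))]
scene [(np.float64(1.1), np.int64(2)), (np.float64(1.05), np.int64(2)), (np.float64(3.2), np.int64(0)), (np.float64(3.15), np.int64(0)), (np.float64(3.1), np.int64(0))]
top [(np.float64(1.1), np.int64(138)), (np.float64(1.15), np.int64(22)), (np.float64(1.05), np.int64(15)), (np.float64(3.2), np.int64(0)), (np.float64(3.15), np.int64(0))]
```

Call:
step_arm([
  [0, 0, 0, 0, -0.4, 0.6, 1],
  [0, 0, 0, 0, -0.7, 1.2, 1],
  [0, 0, 0, 0, -1.0, 1.8, 1],
  [0, 0, 0, 0, -1.2, 2.4, 1],
  [0, 0, 0, 0, -1.4, 3.0, 1],
  [0, 0, 0, 0, -1.6, 3.6, 1],
  [0, 0, 0, 0, -1.7, 4.2, 1],
  [0, 0, 0, 0, -1.8, 4.8, 1],
  [0, 0, 0, 0, -1.9, 5.4, 1],
  [0, 0, 0, 0, -1.9, 6.0, 1],
])

```text
t: 4.8
tcp_pos: [0.5476, 0.0953, 0.1405]
tool_rot: [0.707, 0.015, -0.016, -0.707]
force: [-1.0, -1.9, 0.8]
finger_gap: 0.004
```

```bash
python3 look.py 3; python3 ang.py 3
```

```text
t 4.8 own tcp [-0.0278 -0.0084  0.1405] tip z 0.1215 F [-0.96 -1.94  0.75]
scene [(np.float64(1.6), np.int64(327)), (np.float64(1.55), np.int64(75)), (np.float64(1.65), np.int64(9)), (np.float64(3.2), np.int64(0)), (np.float64(3.15), np.int64(0))]
top [(np.float64(3.2), np.int64(0)), (np.float64(3.15), np.int64(0)), (np.float64(3.1), np.int64(0)), (np.float64(3.05), np.int64(0)), (np.float64(3.0), np.int64(0))]
```

View pics/l3.png

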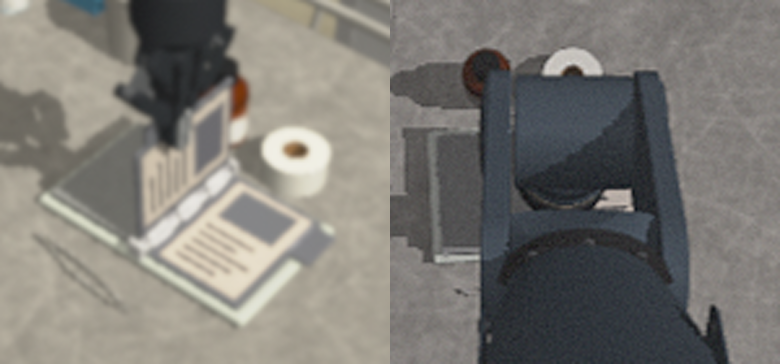

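Call:
step_arm([
  [0, 0, 0, 0, 0, 0.7, 1],
  [0, 0, 0, 0, 0.1, 1.3, 1],
  [0, 0, 0, 0, 0.3, 2.1, 1],
  [0, 0, 0, 0, 0.5, 2.8, 1],
  [0, 0, 0, 0, 0.7, 3.5, 1],
  [0, 0, 0, 0, 1.0, 4.2, 1],
  [0, 0, 0, 0, 1.4, 4.9, 1],
  [0, 0, 0, 0, 1.8, 5.5, 1],
  [0, 0, 0, 0, 2.3, 6.1, 1],
  [0, 0, 0, 0, 2.8, 6.6, 1],
  [0, 0, 0, 0, 3.3, 7.1, 1],
  [0, 0, 0, 0, 3.9, 7.6, 1],
])

```text
t: 6.4
tcp_pos: [0.5443, 0.1719, 0.101]
tool_rot: [0.707, 0.015, -0.016, -0.707]
force: [0.1, -0.3, 0.8]
finger_gap: -0.003
```

```bash
python3 look.py 4; python3 ang.py 4
```

```text
t 6.4 own tcp [-0.0276  0.0683  0.101 ] tip z 0.082 F [ 0.06 -0.33  0.82]
scene [(np.float64(2.45), np.int64(468)), (np.float64(2.5), np.int64(126)), (np.float64(2.4), np.int64(78)), (np.float64(2.55), np.int64(6)), (np.float64(2.35), np.int64(4))]
top [(np.float64(3.2), np.int64(0)), (np.float64(3.15), np.int64(0)), (np.float64(3.1), np.int64(0)), (np.float64(3.05), np.int64(0)), (np.float64(3.0), np.int64(0))]
```

View pics/l4.png

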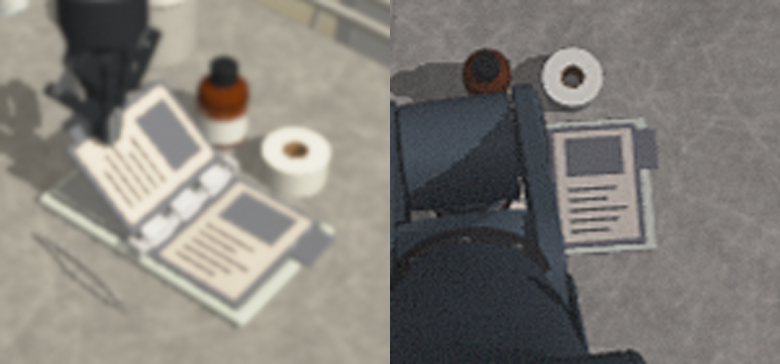

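Call:
step_arm([
  [0, 0, 0, 0, 0.6, 0.4, 1],
  [0, 0, 0, 0, 1.2, 0.8, 1],
  [0, 0, 0, 0, 1.9, 1.1, 1],
  [0, 0, 0, 0, 2.5, 1.4, 1],
  [0, 0, 0, 0, 3.0, 1.6, 1],
  [0, 0, 0, 0, 3.5, 1.7, 1],
  [0, 0, 0, 0, 4.0, 1.8, 1],
  [0, 0, 0, 0, 4.5, 1.9, 1],
  [0, 0, 0, 0, 4.8, 2.0, 1],
  [0, 0, 0, 0, 5.1, 2.0, 1],
  [0, 0, 0, 0, 5.3, 2.0, 1],
  [0, 0, 0, 0, 5.4, 2.0, 1],
])

```text
t: 8.0
tcp_pos: [0.5428, 0.192, 0.0465]
tool_rot: [0.707, 0.015, -0.016, -0.707]
force: [0.3, 0.2, 0.1]
finger_gap: 0.0
```

```bash
python3 look.py 5
```

```text
t 8.0 own tcp [-0.0281  0.0884  0.0465] tip z 0.0275 F [0.31 0.16 0.15]
```

View pics/l5.png

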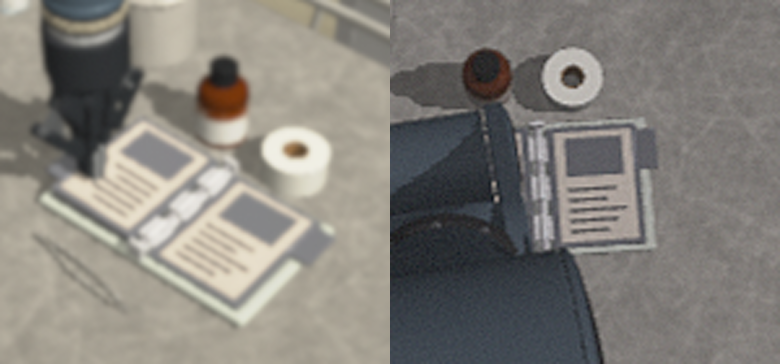

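Call:
step_arm([
  [0, 0, 0, 0, 0.1, 0, 1],
  [0, 0, 0, 0, 0.2, 0, 1],
  [0, 0, 0, 0, 0.3, 0, 1],
  [0, 0, 0, 0, 0.3, 0, 1],
])

```text
t: 8.6
tcp_pos: [0.5427, 0.1919, 0.0434]
tool_rot: [0.707, 0.015, -0.016, -0.707]
force: [-0.2, 0.3, 0.2]
finger_gap: -0.003
```

Call:
step_arm([
  [0, 0, 0, 0, 0.1, 0, 1],
  [0, 0, 0, 0, 0.1, 0, 1],
])

```text
t: 8.85
tcp_pos: [0.5427, 0.1919, 0.0426]
tool_rot: [0.707, 0.015, -0.016, -0.707]
force: [-0.9, 0.0, 2.6]
finger_gap: -0.001
```

Call:
step_arm([
  [0, 0, 0, 0, 0.1, 0, 1],
  [0, 0, 0, 0, 0.1, 0, 1],
])

```text
t: 9.1
tcp_pos: [0.5428, 0.1919, 0.0425]
tool_rot: [0.707, 0.015, -0.016, -0.707]
force: [-1.5, -0.3, 7.5]
finger_gap: 0.002
```

Call:
step_arm([
  [0, 0, 0, 0, -0.5, 0, 1],
  [0, 0, 0, 0, -2, 0, 1],
  [0, 0, 0, 0, -5, 0, 1],
  [0, 0, 0, 0, -9, 0, 1],
  [0, 0, 0, 0, -13, 0, 1],
  [0, 0, 0, -3, -16, 4, 1],
  [0, 0, 0, -8, -16, 10, 1],
  [0, 0, 0, -12, -16, 16, 1],
  [0, 0, 0, -15, -16, 22, 1],
  [0, 0, 0, -15, -16, 27, 1],
  [0, 0, 0, -15, -16, 27, 1],
])

```text
t: 10.48
tcp_pos: [0.3798, 0.4585, 0.2036]
tool_rot: [-0.706, -0.017, 0.017, 0.707]
force: [0.2, -0.3, 0.7]
finger_gap: 0.0
```

```bash
python3 look.py 6; python3 - <<'E'
from h import *
for k in("scene","top"):
    c=(cloud(load(k+"6.pkl"))-C)@Sm
    m=(abs(c[...,0])<.06)&(c[...,1]>.03)&(c[...,1]<.1)&(c[...,2]<.06)
    P=c[m];A=np.c_[P[:,0],P[:,1],np.ones(len(P))];co=np.linalg.lstsq(A,P[:,2],rcond=None)[0]
    m2=(abs(c[...,0])<.06)&(c[...,1]<-.03)&(c[...,1]>-.1)&(c[...,2]<.06);Q=c[m2]
    print(k,len(P),"slope y",co[1].round(4),"slope x",co[0].round(4),"z left",np.median(P[:,2]).round(4),"z right",np.median(Q[:,2]).round(4))
    c0=(cloud(load(k+"0.pkl"))-C)@Sm
    for nm,cc in(("start",c0),("now",c)):
        m=(cc[...,2]>.007)&(cc[...,2]<.02)&(abs(cc[...,0])<.082)&(abs(cc[...,1])<.128)
        m=cv2.morphologyEx(m.astype(np.uint8),cv2.MORPH_OPEN,np.ones((3,3)))
        q=cc[m>0];print(nm,np.percentile(q,[.5,99.5],axis=0).round(4)[:,:2].tolist())
E
```

```text
t 10.475 own tcp [-0.1783  0.3623  0.2036] tip z 0.1846 F [ 0.18 -0.34  0.68]
scene 973 slope y -0.0009 slope x 0.0035 z left 0.0236 z right 0.0172
start [[-0.0727, -0.121], [0.0664, 0.1126]]
now [[-0.0728, -0.121], [0.0679, 0.1089]]
top 1102 slope y -0.0067 slope x 0.0025 z left 0.0234 z right 0.0172
start [[-0.0711, -0.1263], [0.0709, 0.1156]]
now [[-0.0709, -0.1259], [0.0703, 0.1151]]
```

View pics/l6.png

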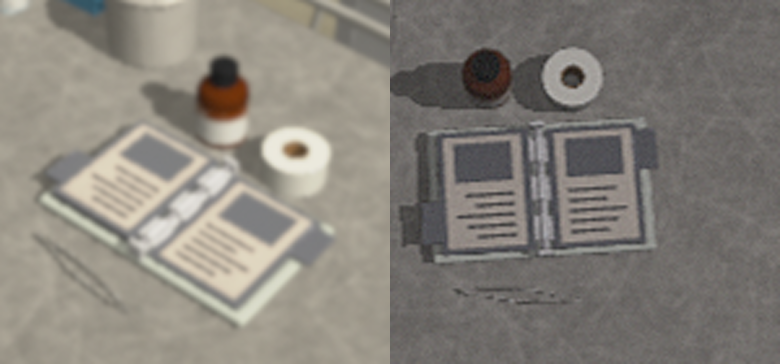

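The picture shows the leaf flat on the left, with its tab at about (430,222) in the top half. The under-leaf is still flat on the right, and the stand and bystanders have not moved. The left leaf's top reads 23.5 mm with almost no slope. I'm handing in.

```bash
python3 -c "
from station import *
print(sign_off())"
```

```text
the job is handed in; nothing more can be done
None
```

The upper leaf now lies flat on the left, and I handed the job in at about 10.5 s. I used the closed fingertips to push it near its tab from 0.9 rad, through upright (about 1.6 rad, measured in the scene camera), and down onto the pad. I finished with a light press of about 7.5 N, then moved the arm well clear.

My last checks before handing in:
- **Upper leaf:** its top reads 23.4–23.6 mm in the two cameras, against 23.5 mm expected. Its slope is less than 0.007 rad.
- **Leaf beneath:** it is still flat on the right at 17.2 mm, against 17 mm expected.
- **Stand:** its outline in the top view is within about 1 mm of the start. The scene view differs by up to about 4 mm at one edge, where the turned leaf now covers the board.
- **Bystanders:** the bottle, label roll and forceps look unmoved in the pictures, but I did not measure them again. The gallipot was outside my last cropped picture, so I did not check it; the arm's path stayed well above it.

No check failed.

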